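# Lock the swing-bin pivot with its jam nut

## Task

The hex nut on the swing bin's pivot bolt is already set to give the arm the right drag: run the red star-grip jam nut down onto it and tighten it firmly so the two are locked, without dragging the hex nut round from its setting. Then swing the green bin in against its stop to show that the arm still moves, let go, and leave the bottle, carton and spanner where they are.

Things in the scene. Friction and masses are not known exactly. Their poses are not given: they have to be found in the camera images.
- post: Grey pivot post, fixed to the bench. Origin: centre of the underside of its 130 x 130 x 8 mm base plate, on the bench; z up along the upright pivot bolt. The bolt carries, from below: the swing arm's hub (60 mm wide, top at 97 mm), washers (44 mm wide, top at 103 mm), the hex set nut, the red jam nut. The bin is home when its arm points along the post's +x, its bar against a rubber-sleeved pin.
- bolt_top (a point): Centre of the top end of the M16 pivot bolt, 173 mm above the bench: 16 mm right-hand thread of 2 mm pitch. It stands about 31 mm out of the top of the jam nut.
- set_nut: Steel M16 hex set nut, 24 mm across flats, 13 mm high, from 103 to 116 mm above the bench; origin at the centre of its underside. Only its own drag on the thread holds it: more than about 1 N m on it, as from an overtightened jam nut, turns it and spoils the setting.
- set_mark (a point): The yellow witness-paint mark on the top edge of the hex set nut, 12 mm off the bolt axis; shows whether that nut has been turned.
- jam_nut: Red six-lobed star-grip jam nut, already started on the bolt: 24 mm high, upright round lobes of 16 mm diameter on a 38 mm circle (54 mm over opposite lobes, 49 mm over the flats between lobes). Origin: centre of its underside; z up; x runs through the middle of a lobe. Clockwise from above runs it down, 0.32 mm a rad; it starts 1.0 to 1.9 mm above the set nut and meets it after 3.2 to 5.9 rad.
- jam_centre (a point): Middle of the red jam nut, 12 mm above its underside: the height to grip. It runs down with under 0.1 N m; from first touch on the set nut the torque climbs over about half a radian: 0.4 N m while turning just locks it, 0.5 to 0.8 is firm, above about 1 N m it drags the set nut round. With the wrist stopped the torque reads up to 0.25 N m less. It stays tight when let go.
- bin_arm (a joint): Swing angle of the bin arm about the bolt, rad: 0 at its stop (home), growing as the arm swings counter-clockwise seen from above (to the post's left, +y); it starts at 0.5 to 0.9 and stays where it is left. Moving it takes about 2 N at the bin.
- bin_centre (a point): Middle of the green picking bin, 170 mm from the bolt axis along the arm, 135 mm above the bench. The bin is 140 mm long (along the arm), 104 mm wide and 74 mm high, from 98 to 172 mm above the bench; its 2.5 mm side walls are full height but for the outer 30 mm (37 mm high). The small bottles in it are fixed.
- amber_bottle: Bystander: amber bottle, 48 mm across, 95 mm tall, standing right of the post (the post's -y side); origin at the centre of its underside.
- carton: Bystander: white and red medicine carton, 95 x 52 x 36 mm, lying right of the post; origin at the centre of its underside.
- spanner: Bystander: steel spanner, 220 mm long, lying flat on the bench farther right; origin on its underside, near mid-length, its length along its x axis.

How it is judged:
By the outcome, as a careful person would: the job done as asked, in the order asked, and still so for the second after the job is handed in, with the robot touching nothing.
It also fails if it takes over 72 s, if anything falls off the work surface, if the arm or the gripper's body presses on something with over 40 N, if the wrist force passes 120 N, or if a joint passes its speed limit or range.

## Robot

A 7-joint arm with a two-finger parallel gripper is mounted at the origin on the work surface. World frame = base frame: x ahead of the robot, y to its left, z up, the work surface at z = 0. Lengths are in m, angles in rad, forces in N, time in s.
With the tool pointing down it reaches from about 0.35 to 0.775 m from the base axis. Payload 3.1 kg.
Tool frame: the origin (TCP) lies midway between the tips of the shut fingers; the grasp point (between the pads) lies behind it (robot.grip_depth is the y of the grasp point in the tool frame, in m); y points along the fingers, x is the direction in which the jaws open and shut, and the axes are right-handed (so a half turn about y gives the same grasp; the last joint's range is limited). The gripper opens to 85 mm and grips with 20 to 120 N. Pads are 22 mm wide; open, the fingers measure 114 mm over their backs; the gripper's body (76 mm by 85 mm) begins 54 mm behind the grasp point. The pads swing forward as they close: fully open they stand 13 mm farther back than shut.
Start: joints at [-1.297, 0.311, 0.014, 1.512, -0.004, 1.319, -0.027], TCP at [0.171, 0.523, 0.231] pointing down, gripper open.
Joint ranges: [-2.7, 2.7], [-0.3, 1.91], [-1.27, 1.3], [0.12, 2.57], [-1.44, 4.58], [0.2, 2.03], [-3.05, 3.05]. Speed limits (rad/s): [2.79, 2.79, 3.14, 3.14, 3.14, 3.14, 3.14].

## Interface

Orientations are given as [roll, pitch, yaw] about the fixed x, y, z axes, in that order (R = Rz(yaw) Ry(pitch) Rx(roll)).
In Python, from bench import robot, capture, camera_info, job_done gives the robot as it stands. The module is installed in compiled form; this text tells all that it offers.
- The arm moves only by the tool servo_tool, never from a script. Its argument "increments" is a list of rows, each a list of 7 numbers: the shift along the tool's x, y, z in mm, then the turn, a rotation vector about the tool's x, y, z in degrees, then the opening, from 0 (shut) to 1 (fully open). In form: [[dx, dy, dz, rx, ry, rz, hand], ...]. A call has 1 to 12 rows; each row is the pose to reach, as a shift and turn from the pose commanded when the call began, along the tool's axes at that moment; what a row does not reach only later rows make up. A row lasts 1/12 s, in which the tool goes at most 41.7 mm and 7.16 degrees, less where a joint would pass 70% of its speed; a pose out of reach is approached as far as the arm can. A call with a gripper value outside its range is refused whole. The fingers move at their own pace and stop on an object; "squeeze" is the grip in N (left out, the last holds). Time passes only in rows, so rows that repeat a pose let the fingers close. It gives the time, the measured TCP pose, the force and the opening at its end, in the units of the state.
- robot.state(): the state, without advancing time (a new reading comes with each control period).
- capture(name): name is "scene" or "top" or "wrist"; returns (picture, depth): 384x512x3 uint8, blue, green, red; 384x512 float32, m along the optical axis (not along the pixel's ray), 0 where there is no reading.
- camera_info(name): a dict with "K" (3x3 intrinsics, pixels), "k1" (the pictures are not rectified: a ray, as slopes to the right and down, at radius r is drawn at 1 + k1 r^2 times it, then the intrinsics apply), "camera_from_world" (4x4, takes a point from world to camera coordinates). Camera axes: x right, y up, looking along -z (the intrinsics and any distortion apply to the point x, -y, -z); pixel columns grow to the right and rows downward; lengths in m; the calibration is good to about 2 mm. A picture is of the moment at which its call begins: read the wrist's pose just before it. camera_info takes no time and is no camera call; for the wrist camera it gives the pose at the moment of the call.
- job_done(): hands the job in, once; it reports no verdict.
The state is a dict: "clock": time; "qpos": joint angles; "qvel": joint speeds; "joint_torque": joint torques, N m; "eef_pos": TCP position; "eef_rot": TCP orientation; "wrist_force": force on the tool from outside, world axes, zero at the start; "moment": the same for the moment, N m; "opening": opening from 0.0 (shut) to 1.0 (fully open).
Only numpy, scipy, OpenCV 4.12 (cv2) and the standard library are available. Lean on these libraries where they do the work, as an engineer would, in place of code of your own. Each camera call takes 0.05 s, during which the arm holds its last target.

## Working session

There is one attempt and no reset: what is moved stays moved. The work goes in short steps, Python scripts to look and compute and a tool call to move; the robot and the scene stay as the last step left them, time stands still between calls to the robot, and variables do not carry over. Pictures are saved under pics/ and viewed, and the job is handed in when it is done.

Besides the shell and the picture viewer there is one more tool, called after "Request:" as name(argument=value, ...) on one line, values as JSON. servo_tool: Moves the arm, as the interface text tells. Its arguments: {"type":"object","properties":{"increments":{"type":"array"},"squeeze":{"type":"number"}},"required":["increments"]}

```bash
mkdir -p pics; ls
python3 - <<'E'
from bench import robot, capture, camera_info
import cv2,numpy as np
print(robot.state(), robot.grip_depth)
for n in ["scene","top"]:
    p,d=capture(n); cv2.imwrite(f"pics/{n}0.png",p); np.save(f"{n}0.npy",d)
    print(n,camera_info(n))
E
```

```text
pics
{'clock': 0.0, 'qpos': array([-1.29670787,  0.31173555,  0.01395731,  1.51306342, -0.00438233,
        1.31918298, -0.02719225]), 'qvel': array([-0.00137806, -0.00061304,  0.00077618, -0.00056199,  0.00147319,
       -0.00050645,  0.00127288]), 'joint_torque': array([-3.81816255e-05, -3.79917169e+01,  1.45957433e-01, -2.30592334e+01,
        1.22040790e-02,  1.37503917e-02, -5.20195726e-06]), 'eef_pos': array([0.1705627 , 0.52211947, 0.23021299]), 'eef_rot': array([-1.57089942,  0.00235655,  1.25512969]), 'wrist_force': array([0.85020249, 0.54945477, 0.03527166]), 'moment': array([ 0.03055149, -0.02153291,  0.01838258]), 'opening': 0.995789997734661} -0.0187
scene {'K': array([[365.53821482,   0.        , 259.37446058],
       [  0.        , 365.53821482, 191.03917148],
       [  0.        ,   0.        ,   1.        ]]), 'k1': -0.06993634511931388, 'camera_from_world': array([[-0.8462517 ,  0.53275465,  0.0055261 ,  0.51720667],
       [-0.30542109, -0.49359122,  0.81430072,  0.01278291],
       [ 0.43655013,  0.68741558,  0.58041692, -0.84762874],
       [ 0.        ,  0.        ,  0.        ,  1.        ]])}
top {'K': array([[404.89919304,   0.        , 253.97160384],
       [  0.        , 404.89919304, 187.51076176],
       [  0.        ,   0.        ,   1.        ]]), 'k1': -0.12453923165867956, 'camera_from_world': array([[-0.00258798, -0.99998689, -0.00441777, -0.10924047],
       [ 0.98114805, -0.00339287,  0.19322782, -0.55210124],
       [-0.19324028, -0.00383441,  0.98114397, -0.92548945],
       [ 0.        ,  0.        ,  0.        ,  1.        ]])}
```

View pics/scene0.png

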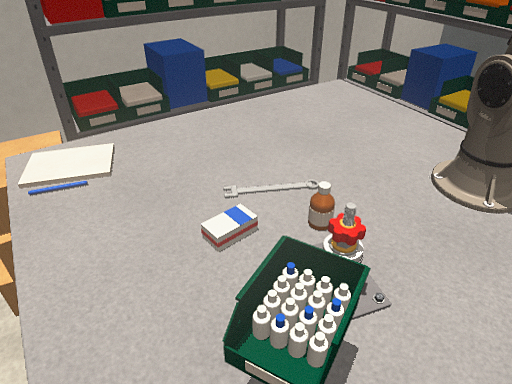

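View pics/top0.png

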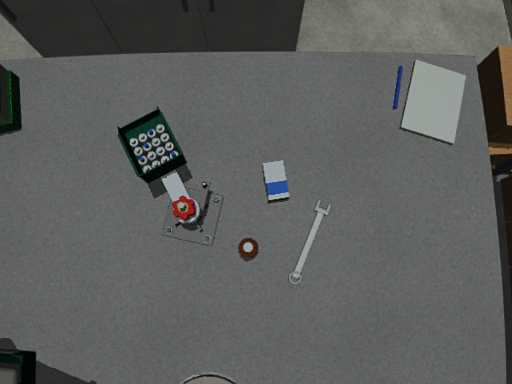

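```bash
cat > h.py <<'E'
import numpy as np,cv2
from scipy.spatial.transform import Rotation as R
from bench import robot,capture,camera_info
def slopes(ci,uv):
    K=ci["K"]; return cv2.undistortPoints(np.array(uv,float).reshape(-1,1,2),K,np.array([ci["k1"],0,0,0.])).reshape(-1,2)
def at_z(ci,uv,z):
    T=ci["camera_from_world"]; Rw=T[:3,:3].T; c=-Rw@T[:3,3]
    s=slopes(ci,uv); out=[]
    for a,b in s:
        d=Rw@np.array([a,-b,-1]); out.append(c+d*(z-c[2])/d[2])
    return np.array(out)
def cloud(ci,d):
    T=ci["camera_from_world"]; Rw=T[:3,:3].T; c=-Rw@T[:3,3]
    v,u=np.mgrid[:d.shape[0],:d.shape[1]]
    s=slopes(ci,np.stack([u.ravel(),v.ravel()],1)); z=d.ravel()[:,None]
    P=np.hstack([s[:,:1]*z,-s[:,1:]*z,-z])
    return (P@Rw.T+c).reshape(*d.shape,3)
def proj(ci,P):
    T=ci["camera_from_world"]; p=np.atleast_2d(P)@T[:3,:3].T+T[:3,3]
    q=p*[1,-1,-1]
    return cv2.projectPoints(q.reshape(-1,1,3),np.zeros(3),np.zeros(3),ci["K"],np.array([ci["k1"],0,0,0.]))[0].reshape(-1,2)
E
python3 - <<'E'
from h import *
for n in["top","scene"]:
    ci=camera_info(n); p=cv2.imread(f"pics/{n}0.png"); d=np.load(f"{n}0.npy"); C=cloud(ci,d)
    hsv=cv2.cvtColor(p,cv2.COLOR_BGR2HSV)
    red=((hsv[...,0]<8)|(hsv[...,0]>174))&(hsv[...,1]>170)&(hsv[...,2]>110)&(C[...,2]>.1)&(C[...,2]<.2)&(C[...,0]>.2)
    P=C[red]; print(n,"red",len(P),np.median(P,0),P.min(0),P.max(0))
    top=P[P[:,2]>.138]; print(len(top),top.mean(0),(top.min(0)+top.max(0))/2)
    g=(hsv[...,0]>60)&(hsv[...,0]<90)&(hsv[...,1]>120)&(C[...,2]>.09)&(C[...,2]<.19)&(C[...,0]>.2)
    P=C[g]; print("green",len(P),np.median(P,0))
    r=P[P[:,2]>.165][:,:2]; bb=cv2.minAreaRect(r.astype(np.float32)*1000) ; print(len(r),bb)
    if n=="top":
        cv2.imwrite("pics/topz.png",cv2.resize(p[95:255,100:260],None,fx=3.7,fy=3.7,interpolation=cv2.INTER_CUBIC))
    else: cv2.imwrite("pics/scenez.png",cv2.resize(p[180:330,290:430],None,fx=4,fy=4,interpolation=cv2.INTER_CUBIC))
E
```

```text
top red 222 [0.48846369 0.04283363 0.13965744] [0.46741383 0.02199665 0.13551068] [0.51682342 0.06894189 0.14419134]
191 [0.4903749  0.04338772 0.14004978] [0.49182399 0.04546927 0.14109934]
green 1285 [0.65112992 0.13788941 0.11857126]
306 ((629.1009521484375, 119.11077880859375), (116.5760498046875, 108.86466979980469), 28.883813858032227)
scene red 609 [0.5037722  0.05592204 0.13883393] [0.46832596 0.0230262  0.10328647] [0.51897146 0.07089169 0.14257704]
348 [0.49686967 0.04990565 0.13990818] [0.49322854 0.04634126 0.14029109]
green 4229 [0.67205838 0.14267624 0.11049245]
1002 ((630.864501953125, 120.58680725097656), (119.12345123291016, 111.24626159667969), 28.636756896972656)
```

Run:
```python
from h import *
s=robot.state();p,d=capture("wrist"); cv2.imwrite("pics/wrist0.png",p);print(camera_info("wrist"))
```

```text
{'K': array([[303.08766959,   0.        , 257.83534118],
       [  0.        , 303.08766959, 192.09864512],
       [  0.        ,   0.        ,   1.        ]]), 'k1': -0.07598767199168456, 'camera_from_world': array([[ 0.31093357,  0.9504292 , -0.00215779, -0.54975784],
       [-0.91111168,  0.29742301, -0.28533324,  0.03640393],
       [-0.27054726,  0.09068567,  0.95842594, -0.37923338],
       [ 0.        ,  0.        ,  0.        ,  1.        ]])}
```

View pics/topz.png

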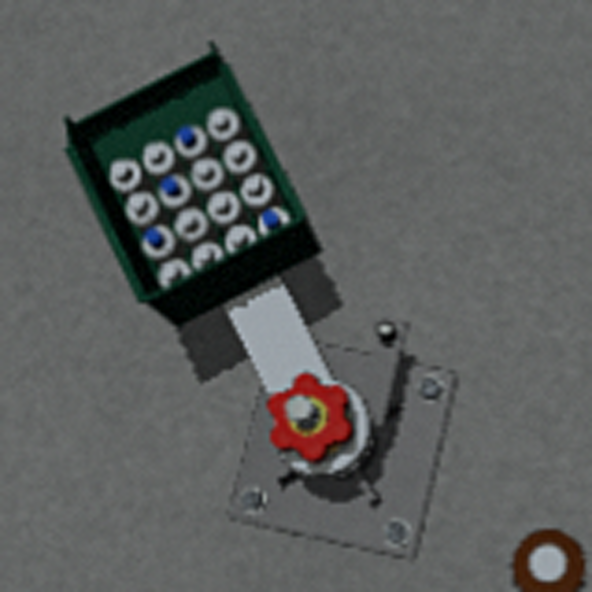

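View pics/scenez.png

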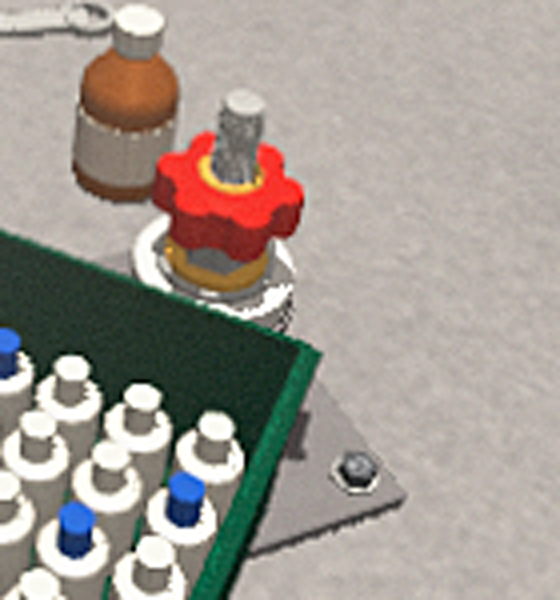

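View pics/wrist0.png

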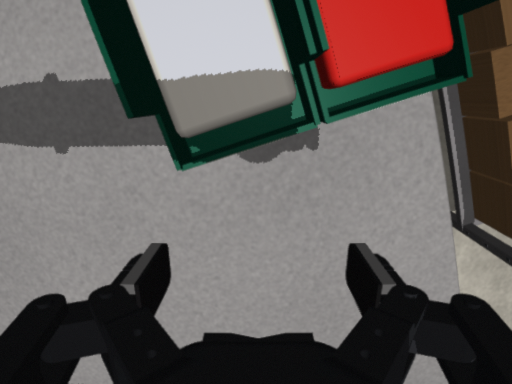

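```bash
cat > fit.py <<'E'
from h import *
from scipy.optimize import differential_evolution
def outline(cx,cy,z,a):
    t=np.linspace(0,2*np.pi,24,endpoint=False)
    polys=[]
    for k in range(6):
        b=a+k*np.pi/3; l=np.array([cx+.019*np.cos(b),cy+.019*np.sin(b)])
        polys.append(np.c_[l[0]+.008*np.cos(t),l[1]+.008*np.sin(t)])
    polys.append(np.c_[cx+.0185*np.cos(t),cy+.0185*np.sin(t)])
    return polys
def render(ci,shape,cx,cy,z,a,S=4):
    m=np.zeros((shape[0]*S,shape[1]*S),np.uint8)
    for p in outline(cx,cy,z,a):
        lo=proj(ci,np.c_[p,np.full(len(p),z)]); hi=proj(ci,np.c_[p,np.full(len(p),z+.024)])
        h=cv2.convexHull(np.vstack([lo,hi]).astype(np.float32))
        cv2.fillPoly(m,[np.round((h+.5)*S).astype(np.int32)],255)
    # subtract bolt and collar not red
    return cv2.resize(m,(shape[1],shape[0]),interpolation=cv2.INTER_AREA)/255.
def redmask(p):
    hsv=cv2.cvtColor(p,cv2.COLOR_BGR2HSV)
    return (((hsv[...,0]<8)|(hsv[...,0]>174))&(hsv[...,1]>150)&(hsv[...,2]>60))
def fit(items,c0,z0,r=.006):
    # items: (ci,img)
    obs=[]
    for ci,p in items:
        u=proj(ci,[c0[0],c0[1],z0+.012])[0]; D=120 if p is None else None
        m=redmask(p).astype(np.uint8); 
        e=proj(ci,[[c0[0]+.05,c0[1],z0],[c0[0],c0[1]+.05,z0]]); w=int(max(np.linalg.norm(e-u,axis=1))*0.85)+3
        x0,y0=max(0,int(u[0])-w),max(0,int(u[1])-w); sl=(slice(y0,int(u[1])+w),slice(x0,int(u[0])+w))
        m2=np.zeros_like(m); m2[sl]=m[sl]
        # fill bolt/collar hole: hull not ok; close
        cs,_=cv2.findContours(cv2.morphologyEx(m2,cv2.MORPH_CLOSE,np.ones((3,3))),cv2.RETR_EXTERNAL,cv2.CHAIN_APPROX_NONE)
        b=max(cs,key=cv2.contourArea); f=np.zeros_like(m); cv2.drawContours(f,[b],-1,1,-1)
        ci2=dict(ci); ci2["K"]=ci["K"].copy(); ci2["K"][0,2]-=x0; ci2["K"][1,2]-=y0
        obs.append((ci2,f[sl].astype(float)))
    def cost(v):
        s=0
        for i,(ci,f) in enumerate(obs):
            s+=np.abs(render(ci,f.shape,v[0],v[1],v[2],v[3])-f).sum()/f.sum()
        return s
    res=differential_evolution(cost,[(c0[0]-r,c0[0]+r),(c0[1]-r,c0[1]+r),(z0-.004,z0+.004),(-.6,.6)],popsize=12,maxiter=60,seed=1)
    return res.x,res.fun
E
python3 - <<'E'
from fit import *
t=(camera_info("top"),cv2.imread("pics/top0.png")); s=(camera_info("scene"),cv2.imread("pics/scene0.png"))
for it in ([t],[s],[t,s]):
    x,f=fit(it,(.4925,.046),.1175); print(np.round(x,4),np.degrees(x[3]),f)
print(at_z(t[0],[[181.1,204.7]],.173),at_z(s[0],[[350.5,205]],.173))
# post corners, plate z=.008
uv=np.array([[412,557],[455,372],[230,515]])/3.7+[100,95]
print(at_z(t[0],uv,.008))
E
```

```text
[0.4936 0.0467 0.1136 0.151 ] 8.652631885236323 0.20177351839612254
[0.4865 0.0404 0.1137 0.1214] 6.954731756497362 0.5330374753451677
[0.4931 0.0456 0.1164 0.1095] 6.276610727700524 0.791474218834532
[[0.49180727 0.04253342 0.173     ]] [[0.4926511  0.04540062 0.173     ]]
[[ 0.41478822 -0.00490356  0.008     ]
 [ 0.54034987 -0.03237547  0.008     ]
 [ 0.44264537  0.11903015  0.008     ]]
```

```bash
cat > mv.py <<'E'
from h import *
import sys
def inc(p,yaw,p0=None,r0=None):
    s=robot.state(); p0=s["eef_pos"] if p0 is None else p0
    r0=R.from_euler("xyz",s["eef_rot"]) if r0 is None else r0
    r1=R.from_euler("xyz",[-np.pi/2,0,yaw])
    d=r0.inv().apply(np.array(p)-p0)*1000; rv=np.degrees((r0.inv()*r1).as_rotvec())
    return np.round(d,1),np.round(rv,2)
E
python3 - <<'E'
from mv import *
s=robot.state();T=camera_info("wrist")["camera_from_world"];c=-T[:3,:3].T@T[:3,3]
r=R.from_euler("xyz",s["eef_rot"])
print("cam in tool",r.inv().apply(c-s["eef_pos"]),"look",r.inv().apply(-T[2,:3]))
print(inc([.43,.04,.27],.09))
E
```

```text
cam in tool [ 0.00088016 -0.14219503  0.07308035] look [-5.15738438e-04  9.58456276e-01 -2.85239023e-01]
(array([-378. ,  -38.8, -396.3]), array([ 6.000e-02,  6.675e+01, -9.000e-02]))
```

Request:
servo_tool(increments=[[-41,0,-41,0,7,0,1],[-82,0,-82,0,14,0,1],[-354,-10,-452,0,66.8,0,1],[-354,-10,-452,0,66.8,0,1],[-354,-10,-452,0,66.8,0,1],[-354,-10,-452,0,66.8,0,1],[-354,-10,-452,0,66.8,0,1],[-354,-10,-452,0,66.8,0,1],[-354,-10,-452,0,66.8,0,1],[-354,-10,-452,0,66.8,0,1],[-354,-10,-452,0,66.8,0,1],[-354,-10,-452,0,66.8,0,1]])

```text
clock: 1.15
eef_pos: [0.448, 0.1055, 0.2398]
eef_rot: [-1.57, -0.0, 0.09]
wrist_force: [0.2, 2.4, 0.1]
opening: 0.998
```

Run:
```python
from mv import *
s=robot.state(); print(s["qpos"],s["eef_pos"],s["eef_rot"])
print(inc([.492,.045,.24],.09))
```

```text
[-0.74228608  0.12449345  0.53077398  1.74170196 -0.06599787  1.29273516
 -0.10725332] [0.44801961 0.10554198 0.23984674] [-1.57021089e+00 -1.51741775e-04  8.95180010e-02]
(array([ 38.4,  -0.2, -64.2]), array([-0.03, -0.03,  0.01]))
```

Request:
servo_tool(increments=[[38,0,-64,0,0,0,1],[38,0,-64,0,0,0,1],[38,0,-64,0,0,0,1]])

```text
clock: 1.4
eef_pos: [0.494, 0.038, 0.24]
eef_rot: [-1.577, -0.003, 0.076]
wrist_force: [0.1, 0.5, 0.1]
opening: 1.0
```

Run:
```python
from fit import *
s=robot.state(); ci=camera_info("wrist");p,d=capture("wrist"); print(s["qpos"],s["eef_pos"],s["eef_rot"])
cv2.imwrite("pics/w1.png",p); np.savez("w1.npz",d=d,T=ci["camera_from_world"],K=ci["K"],k1=ci["k1"])
x,f=fit([(ci,p)],(.4925,.0455),.1175); print(np.round(x,4),np.degrees(x[3]),f)
```

```text
[-0.61554682  0.20958178  0.59984738  1.6599223  -0.11529059  1.30647398
  0.08002713] [0.49403463 0.03801181 0.24001333] [-1.57739136 -0.00273462  0.0761098 ]
[0.4907 0.0473 0.1136 0.1313] 7.5212473183989355 0.6214123986777159
```

View pics/w1.png

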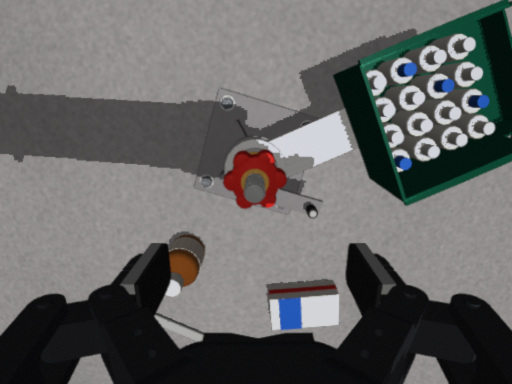

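Run:
```python
from fit import *
capture("wrist")
s=robot.state(); ci=camera_info("wrist");p,d=capture("wrist"); print(s["qvel"],s["eef_pos"],s["eef_rot"])
cv2.imwrite("pics/w2.png",p); np.savez("w2.npz",d=d,T=ci["camera_from_world"],K=ci["K"],k1=ci["k1"])
x,f=fit([(ci,p)],(.4925,.0455),.1175); print(np.round(x,4),np.degrees(x[3]),f)
q=p.copy(); m=render(ci,p.shape[:2],*x); cs,_=cv2.findContours((m>.5).astype(np.uint8),0,1)
Z=6; c=cv2.resize(p[130:235,200:310],None,fx=Z,fy=Z,interpolation=cv2.INTER_CUBIC)
r=redmask(p)[130:235,200:310]; 
for k in cs: cv2.polylines(c,[((k+.5-[200,130])*Z).astype(np.int32)],True,(255,255,0),1)
cv2.imwrite("pics/w2z.png",c[:600]); cv2.imwrite("pics/w2m.png",cv2.resize(r.astype(np.uint8)*255,None,fx=4,fy=4))
for z in(.116,): print(at_z(ci,[[254,188]],.173))
```

```text
[-0.04100742 -0.01538085 -0.0574852   0.01701358 -0.01456568  0.00652527
 -0.00263694] [0.49124373 0.04535326 0.23939174] [-1.57129842e+00  8.75492249e-04  8.49697973e-02]
[0.4908 0.0462 0.1135 0.1316] 7.54107554009809 0.6399667232833027
[[0.48702141 0.05950851 0.173     ]]
```

View pics/w2z.png

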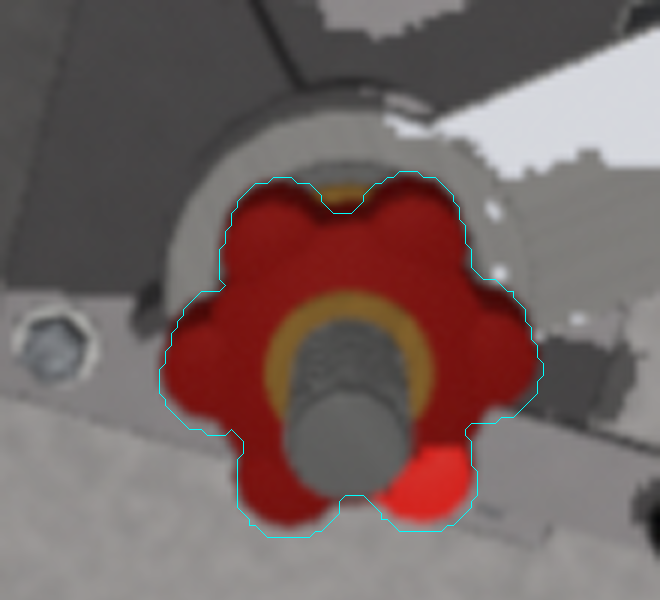

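View pics/w2m.png

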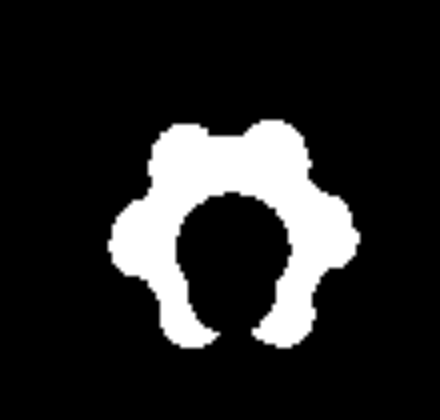

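Run:
```python
from fit import *
from scipy.optimize import minimize
z=np.load("w2.npz"); ci=dict(K=z["K"],k1=float(z["k1"]),camera_from_world=z["T"]); p=cv2.imread("pics/w2.png")
hsv=cv2.cvtColor(p,cv2.COLOR_BGR2HSV)
m=redmask(p)[:235].astype(np.uint8); m[:, :200]=0; m[:,310:]=0; m[:130]=0
b=proj(ci,[[.4908,.0462,.142],[.4908,.0462,.173]])
print(b)
for zz in(.1135,.1155,.1175):
    def cost(v):
        f=m.astype(float); r=render(ci,(235,512),v[0],v[1],zz,v[2],6)
        w=np.ones_like(f); 
        cv2.line(w,tuple(int(t) for t in b[0]),tuple(int(t) for t in proj(ci,[.4908,.0462,.173])[0]),0,27)
        return (w*np.abs(r-f)).sum()
    best=None
    for a in(.1,.14):
        o=minimize(cost,[.4908,.0462,a],method="Nelder-Mead",options=dict(initial_simplex=[[.489,.045,a],[.493,.045,a],[.491,.048,a],[.491,.046,a+.06]]))
        if best is None or o.fun<best.fun: best=o
    print(zz,best.x,np.degrees(best.x[2]),best.fun)
print(at_z(ci,[[258,203.5]],.173))
d=z["d"]; C=cloud(ci,d); print(np.median(C[198:208,254:262].reshape(-1,3),0), np.median(C[165:172,240:275].reshape(-1,3),0))
```

```text
[[257.74211384 193.57621565]
 [257.6961676  205.94631471]]
0.1135 [0.49076939 0.04574561 0.13833886] 7.92623307871611 317.8235294117647
0.1155 [0.49079834 0.04625128 0.13305999] 7.623775966417031 354.2117647058824
0.1175 [0.49079175 0.04647211 0.15097204] 8.650060438744829 393.2
[[0.49086141 0.04809227 0.173     ]]
[0.49044849 0.04883514 0.17271392] [0.48843596 0.06695923 0.13898108]
```

Request:
servo_tool(increments=[[0,0,0,0,-7,0,1],[0,0,0,0,-14,0,1],[0,0,0,0,-21,0,1],[0,0,0,0,-28,0,1],[0,0,0,0,-35,0,1],[0,0,0,0,-42,0,1],[0,0,0,0,-49,0,1],[0,0,0,0,-56,0,1],[0,0,0,0,-63,0,1],[0,0,0,0,-70,0,1],[0,0,0,0,-77,0,1],[0,0,0,0,-84,0,1]])

```text
clock: 2.55
eef_pos: [0.49, 0.0496, 0.2396]
eef_rot: [-1.57, -0.001, 1.566]
wrist_force: [0.4, 0.3, -0.2]
opening: 1.003
```

Request:
servo_tool(increments=[[0,0,0,0,-7,0,1],[0,0,0,0,-14,0,1],[0,0,0,0,-21,0,1],[0,0,0,0,-28,0,1],[0,0,0,0,-35,0,1],[0,0,0,0,-42,0,1],[0,0,0,0,-49,0,1],[0,0,0,0,-56,0,1],[0,0,0,0,-63,0,1],[0,0,0,0,-69,0,1],[0,0,0,0,-69,0,1],[0,0,0,0,-69,0,1]])

```text
clock: 3.55
eef_pos: [0.4904, 0.0488, 0.2397]
eef_rot: [-1.571, -0.001, 2.76]
wrist_force: [-0.6, 0.4, 0.7]
opening: 1.004
```

```bash
cat > look.py <<'E'
import sys
from fit import *
from scipy.optimize import minimize
s=robot.state(); ci=camera_info("wrist");p,d=capture("wrist")
print(s["qpos"],s["eef_pos"],s["eef_rot"],s["moment"],s["wrist_force"]); n=sys.argv[1]
cv2.imwrite(f"pics/{n}.png",p); np.savez(f"{n}.npz",d=d,T=ci["camera_from_world"],K=ci["K"],k1=ci["k1"])
c0=np.array([.491,.0462]); zn=float(sys.argv[2])
u=proj(ci,[*c0,.13])[0]; b=proj(ci,[[*c0,.142],[*c0,.173]])
w0=np.zeros(p.shape[:2]); cv2.circle(w0,tuple(int(t) for t in u),55,1,-1); cv2.line(w0,tuple(int(t) for t in b[0]),tuple(int(t) for t in b[1]),0,27)
f=redmask(p).astype(float)
y0,x0=max(0,int(u[1])-60),max(0,int(u[0])-60); sl=(slice(y0,y0+120),slice(x0,x0+120))
c2=dict(ci);c2["K"]=ci["K"].copy();c2["K"][0,2]-=x0;c2["K"][1,2]-=y0
f=f[sl];w0=w0[sl]
cost=lambda v:(w0*np.abs(render(c2,f.shape,v[0],v[1],zn,v[2],6)-f)).sum()
best=None
for a in np.radians(np.arange(-30,30,10)):
    o=minimize(cost,[.491,.046,a],method="Nelder-Mead",options=dict(initial_simplex=[[.489,.045,a],[.493,.045,a],[.491,.048,a],[.491,.046,a+.06]]))
    if best is None or o.fun<best.fun: best=o
print("nut",best.x,np.degrees(best.x[2]),best.fun)
c=cv2.resize(p[sl],None,fx=5,fy=5,interpolation=cv2.INTER_CUBIC)
m=render(c2,f.shape,best.x[0],best.x[1],zn,best.x[2])
cs,_=cv2.findContours((m>.5).astype(np.uint8),0,1)
for k in cs: cv2.polylines(c,[((k+.5)*5).astype(np.int32)],True,(255,255,0),1)
cv2.imwrite(f"pics/{n}z.png",c); print("crop",x0,y0)
E
python3 look.py w3 .1175
```

```text
[-0.36284263  0.18915499  0.27184422  1.65505942 -0.05319783  1.30496213
  2.6784949 ] [0.49037593 0.04877948 0.23969975] [-1.57132438e+00 -7.61276564e-04  2.76010258e+00] [-0.01836496 -0.0340584   0.04275968] [-0.56210593  0.43968705  0.73381887]
nut [ 0.49096015  0.04705879 -0.94286576] -54.02222870101003 412.7098039215686
crop 195 126
```

View pics/w3z.png

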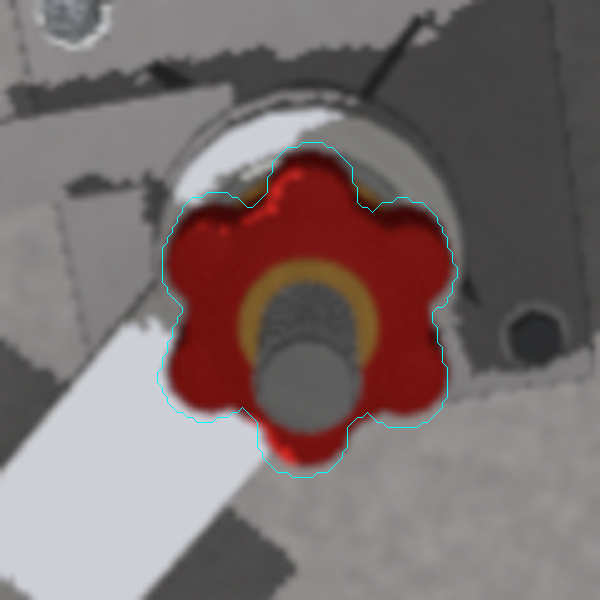

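Run:
```python
from mv import *
z=np.load("w3.npz"); ci=dict(K=z["K"],k1=float(z["k1"]),camera_from_world=z["T"])
print(at_z(ci,[[256.4,202.8]],.173))
print(inc([.491,.0465,.109],np.radians(157)))
```

```text
[[0.49025315 0.04724637 0.173     ]]
(array([ -1.2, 130.8,   1.7]), array([0.02, 1.12, 0.03]))
```

Request:
servo_tool(increments=[[-1,30,1.7,0,1,0,1],[-1,60,1.7,0,1,0,1],[-1,90,1.7,0,1,0,1],[-1,115,1.7,0,1,0,1],[-1,131,1.7,0,1,0,1],[-1,131,1.7,0,1,0,1],[-1,131,1.7,0,1,0,1]])

```text
clock: 4.18
eef_pos: [0.4907, 0.0455, 0.1083]
eef_rot: [-1.57, -0.002, 2.742]
wrist_force: [1.1, -0.1, 0.6]
opening: 1.002
```

Run:
```python
from h import *
s=robot.state(); print(s)
p,d=capture("wrist"); cv2.imwrite("pics/w4.png",p)
p,d=capture("scene"); cv2.imwrite("pics/s4.png",cv2.resize(p[100:300,250:510],None,fx=3,fy=3,interpolation=cv2.INTER_CUBIC))
```

```text
{'clock': 4.1833, 'qpos': array([-0.34239416,  0.30937571,  0.26463247,  1.84893675, -0.09482426,
        0.99745442,  2.70361933]), 'qvel': array([ 0.00221751, -0.02797976,  0.00728009, -0.0474899 ,  0.00167791,
       -0.00198474,  0.00902807]), 'joint_torque': array([-2.42207455e-02, -3.26707041e+01,  1.76066861e+00, -1.89422107e+01,
        1.50996428e-03,  6.28331280e-02, -4.09158718e-03]), 'eef_pos': array([0.49065698, 0.04545179, 0.10830804]), 'eef_rot': array([-1.56978071e+00, -1.70944907e-03,  2.74169963e+00]), 'wrist_force': array([ 1.14509964, -0.09665903,  0.60168437]), 'moment': array([-0.0101475 , -0.03756728, -0.03417779]), 'opening': 1.0021847274367273}
```

View pics/w4.png

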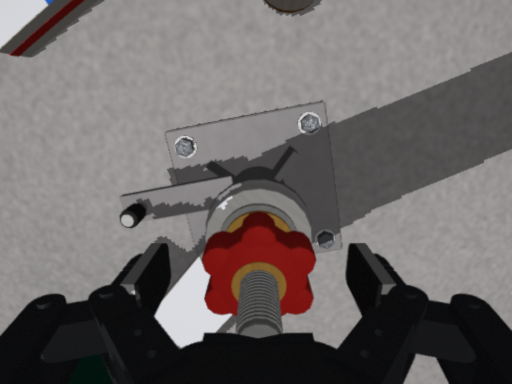

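View pics/s4.png

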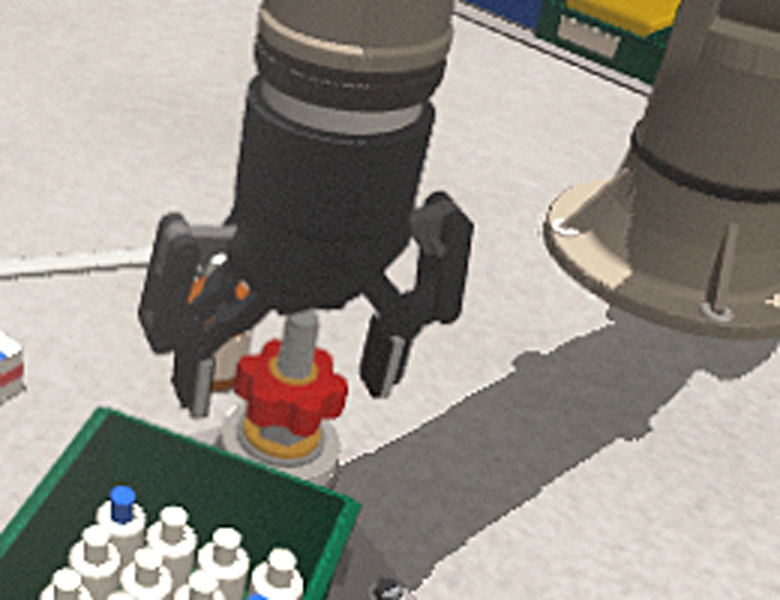

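Request:
servo_tool(increments=[[0,0,0,0,0,0,0.4],[0,0,0,0,0,0,0.4],[0,0,0,0,0,0,0.4],[0,0,0,0,0,0,0.4],[0,0,0,0,0,0,0.4],[0,0,0,0,0,0,0.4],[0,0,0,0,0,0,0.4],[0,0,0,0,0,0,0.4]], squeeze=60)

```text
clock: 4.95
eef_pos: [0.4908, 0.0457, 0.1101]
eef_rot: [-1.572, -0.001, 2.742]
wrist_force: [-3.9, 0.2, 7.5]
opening: 0.553
```

```bash
cat > st.py <<'E'
from h import *
s=robot.state()
for k in("clock","qpos","eef_pos","eef_rot","wrist_force","moment","opening"): print(k,np.round(s[k],4))
E
python3 st.py
```

```text
clock 4.95
qpos [-0.3418  0.3066  0.2644  1.8476 -0.0955  1.0002  2.705 ]
eef_pos [0.4908 0.0457 0.1101]
eef_rot [-1.5717e+00 -1.2000e-03  2.7424e+00]
wrist_force [-3.9107  0.2323  7.4851]
moment [ 0.1381  0.8237 -0.0042]
opening 0.5531
```

Request:
servo_tool(increments=[[0,0,0,0,3,0,0.4],[0,0,0,0,9,0,0.4],[0,0,0,0,16,0,0.4],[0,0,0,0,23,0,0.4],[0,0,0,0,30,0,0.4],[0,0,0,0,37,0,0.4],[0,0,0,0,44,0,0.4],[0,0,0,0,51,0,0.4],[0,0,0,0,58,0,0.4]])

```text
clock: 5.7
eef_pos: [0.4903, 0.0463, 0.1098]
eef_rot: [-1.569, -0.003, 1.725]
wrist_force: [-3.9, 1.8, 5.8]
opening: 0.553
```

```bash
python3 st.py
```

```text
clock 5.7
qpos [-0.4933  0.3205  0.4529  1.8535 -0.1667  1.0063  1.7543]
eef_pos [0.4903 0.0463 0.1098]
eef_rot [-1.5691 -0.0025  1.7249]
wrist_force [-3.9188  1.8195  5.831 ]
moment [0.3438 0.9358 0.1002]
opening 0.5534
```

Request:
servo_tool(increments=[[0,0.1,0,0,7,0,0.4],[0,0.1,0,0,14,0,0.4],[0,0.1,0,0,21,0,0.4],[0,0.2,0,0,28,0,0.4],[0,0.2,0,0,35,0,0.4],[0,0.2,0,0,42,0,0.4],[0,0.2,0,0,49,0,0.4],[0,0.2,0,0,56,0,0.4],[0,0.2,0,0,63,0,0.4],[0,0.3,0,0,70,0,0.4],[0,0.3,0,0,77,0,0.4]])

```text
clock: 6.62
eef_pos: [0.4907, 0.0473, 0.1094]
eef_rot: [-1.567, -0.0, 0.382]
wrist_force: [-2.7, 3.3, 5.4]
opening: 0.558
```

```bash
python3 st.py
```

```text
clock 6.6167
qpos [-0.7055  0.3644  0.73    1.8605 -0.2864  1.0242  0.5248]
eef_pos [0.4907 0.0473 0.1094]
eef_rot [-1.5668e+00 -1.0000e-04  3.8170e-01]
wrist_force [-2.6825  3.3106  5.3777]
moment [0.5919 0.684  0.0674]
opening 0.5576
```

Request:
servo_tool(increments=[[0,0.1,0,0,7,0,0.4],[0,0.1,0,0,14,0,0.4],[0,0.1,0,0,21,0,0.4],[0,0.2,0,0,28,0,0.4],[0,0.2,0,0,35,0,0.4],[0,0.2,0,0,42,0,0.4]])

```text
clock: 7.12
eef_pos: [0.4913, 0.0473, 0.1092]
eef_rot: [-1.567, 0.002, -0.351]
wrist_force: [-2.3, 2.9, 3.8]
opening: 0.552
```

```bash
python3 st.py
```

```text
clock 7.1167
qpos [-0.8254  0.4111  0.9014  1.8639 -0.3751  1.0457 -0.1229]
eef_pos [0.4913 0.0473 0.1092]
eef_rot [-1.5673e+00  1.5000e-03 -3.5120e-01]
wrist_force [-2.2807  2.859   3.7899]
moment [0.6266 0.4232 0.0657]
opening 0.552
```

Request:
servo_tool(increments=[[0,0.1,0,0,4,0,0.4],[0,0.1,0,0,8,0,0.4],[0,0.1,0,0,12,0,0.4]])

```text
clock: 7.37
eef_pos: [0.4915, 0.0473, 0.1091]
eef_rot: [-1.568, 0.002, -0.558]
wrist_force: [-2.1, 2.7, 3.7]
opening: 0.556
```

```bash
python3 st.py
```

```text
clock 7.3667
qpos [-0.8589  0.4292  0.9528  1.8647 -0.4048  1.0548 -0.3013]
eef_pos [0.4915 0.0473 0.1091]
eef_rot [-1.5677  0.0019 -0.558 ]
wrist_force [-2.1184  2.6819  3.6789]
moment [0.6075 0.4426 0.1071]
opening 0.5555
```

Request:
servo_tool(increments=[[0,0.1,0,0,4,0,0.4],[0,0.1,0,0,8,0,0.4],[0,0.1,0,0,12,0,0.4]])

```text
clock: 7.62
eef_pos: [0.4916, 0.0472, 0.109]
eef_rot: [-1.568, 0.002, -0.768]
wrist_force: [-2.1, 3.0, 4.9]
opening: 0.559
```

```bash
python3 st.py
```

```text
clock 7.6167
qpos [-0.8917  0.4499  1.0055  1.8656 -0.4372  1.0658 -0.4797]
eef_pos [0.4916 0.0472 0.109 ]
eef_rot [-1.5681  0.0024 -0.7675]
wrist_force [-2.1047  3.0411  4.8649]
moment [0.6037 0.4046 0.0501]
opening 0.5587
```

Request:
servo_tool(increments=[[0,0.1,0,0,4,0,0.4],[0,0.1,0,0,8,0,0.4],[0,0.1,0,0,12,0,0.4]])

```text
clock: 7.87
eef_pos: [0.4918, 0.047, 0.109]
eef_rot: [-1.568, 0.003, -0.977]
wrist_force: [-1.8, 1.7, 5.4]
opening: 0.552
```

```bash
python3 st.py
```

```text
clock 7.8667
qpos [-0.9232  0.4734  1.0589  1.8664 -0.472   1.0788 -0.6559]
eef_pos [0.4918 0.047  0.109 ]
eef_rot [-1.5684  0.0026 -0.977 ]
wrist_force [-1.8382  1.7388  5.3597]
moment [0.5135 0.3173 0.0894]
opening 0.5522
```

Request:
servo_tool(increments=[[0,0.1,0,0,4,0,0.4],[0,0.1,0,0,8,0,0.4],[0,0.1,0,0,12,0,0.4]])

```text
clock: 8.12
eef_pos: [0.4919, 0.0469, 0.109]
eef_rot: [-1.569, 0.003, -1.186]
wrist_force: [-0.9, 2.1, 5.9]
opening: 0.552
```

```bash
python3 st.py
```

```text
clock 8.1167
qpos [-0.9529  0.5     1.1126  1.8671 -0.509   1.0943 -0.8302]
eef_pos [0.4919 0.0469 0.109 ]
eef_rot [-1.5689  0.0028 -1.1864]
wrist_force [-0.8782  2.0705  5.9486]
moment [0.4795 0.3048 0.0881]
opening 0.5524
```

Request:
servo_tool(increments=[[0,0.1,0,0,4,0,0.4],[0,0.1,0,0,8,0,0.4],[0,0.1,0,0,12,0,0.4]])

```text
clock: 8.37
eef_pos: [0.4919, 0.0467, 0.1089]
eef_rot: [-1.57, 0.003, -1.396]
wrist_force: [-1.2, 1.8, 4.8]
opening: 0.556
```

```bash
python3 st.py
```

```text
clock 8.3667
qpos [-0.9802  0.5297  1.1659  1.8678 -0.5479  1.1125 -1.0028]
eef_pos [0.4919 0.0467 0.1089]
eef_rot [-1.5695  0.0029 -1.396 ]
wrist_force [-1.2218  1.8256  4.8293]
moment [0.4452 0.3856 0.0682]
opening 0.5563
```

Request:
servo_tool(increments=[[0,0.1,0,0,4,0,0.4],[0,0.1,0,0,8,0,0.4],[0,0.1,0,0,12,0,0.4]])

```text
clock: 8.62
eef_pos: [0.492, 0.0465, 0.1088]
eef_rot: [-1.57, 0.003, -1.605]
wrist_force: [-1.8, 2.3, 5.6]
opening: 0.556
```

```bash
python3 st.py
```

```text
clock 8.6167
qpos [-1.0004  0.5561  1.2089  1.8683 -0.581   1.1294 -1.1811]
eef_pos [0.492  0.0465 0.1088]
eef_rot [-1.5701  0.0028 -1.6055]
wrist_force [-1.8182  2.284   5.5507]
moment [0.422  0.2996 0.0927]
opening 0.5556
```

Request:
servo_tool(increments=[[0,0.1,0,0,4,0,0.4],[0,0.1,0,0,8,0,0.4],[0,0.1,0,0,12,0,0.4]])

```text
clock: 8.87
eef_pos: [0.4919, 0.0463, 0.1087]
eef_rot: [-1.571, 0.003, -1.815]
wrist_force: [-2.0, 1.6, 5.4]
opening: 0.553
```

```bash
python3 st.py
```

```text
clock 8.8667
qpos [-1.0126  0.5747  1.237   1.8687 -0.6032  1.1415 -1.3695]
eef_pos [0.4919 0.0463 0.1087]
eef_rot [-1.5707  0.0026 -1.815 ]
wrist_force [-2.001   1.5998  5.4082]
moment [0.3114 0.3655 0.0398]
opening 0.553
```

Request:
servo_tool(increments=[[0,0.1,0,0,4,0,0.4],[0,0.1,0,0,8,0,0.4],[0,0.1,0,0,12,0,0.4]])

```text
clock: 9.12
eef_pos: [0.4919, 0.0462, 0.1086]
eef_rot: [-1.571, 0.002, -2.025]
wrist_force: [-2.2, 1.1, 6.2]
opening: 0.555
```

```bash
python3 st.py
```

```text
clock 9.1167
qpos [-1.0195  0.5866  1.254   1.869  -0.6171  1.1494 -1.5659]
eef_pos [0.4919 0.0462 0.1086]
eef_rot [-1.5713  0.0024 -2.0246]
wrist_force [-2.2478  1.0532  6.1872]
moment [0.3281 0.3815 0.0733]
opening 0.5549
```

Total 4.77 rad, still free-running. On.

Request:
servo_tool(increments=[[0,0.1,0,0,4,0,0.4],[0,0.1,0,0,8,0,0.4],[0,0.1,0,0,12,0,0.4]])

```text
clock: 9.37
eef_pos: [0.4918, 0.046, 0.1086]
eef_rot: [-1.572, 0.002, -2.233]
wrist_force: [-2.0, 1.2, 6.4]
opening: 0.557
```

```bash
python3 st.py
```

```text
clock 9.3667
qpos [-1.0237  0.594   1.2644  1.8691 -0.6252  1.1544 -1.7663]
eef_pos [0.4918 0.046  0.1086]
eef_rot [-1.5716e+00  1.8000e-03 -2.2328e+00]
wrist_force [-1.9515  1.2063  6.4179]
moment [0.1535 0.4861 0.4114]
opening 0.5567
```

Request:
servo_tool(increments=[[0,0,0,0,4,0,0.4],[0,0,0,0,8,0,0.4],[0,0,0,0,12,0,0.4]])

```text
clock: 9.62
eef_pos: [0.4917, 0.0459, 0.1085]
eef_rot: [-1.572, 0.001, -2.441]
wrist_force: [-1.9, 0.6, 6.6]
opening: 0.553
```

```bash
python3 st.py
```

```text
clock 9.6167
qpos [-1.0264  0.5989  1.271   1.8693 -0.6302  1.1577 -1.9698]
eef_pos [0.4917 0.0459 0.1085]
eef_rot [-1.5718e+00  9.0000e-04 -2.4411e+00]
wrist_force [-1.8724  0.6393  6.5845]
moment [0.1399 0.4444 0.6737]
opening 0.5531
```

Request:
servo_tool(increments=[[0,0,0,0,0,0,0.4],[0,0,0,0,0,0,0.4]])

```text
clock: 9.78
eef_pos: [0.4917, 0.0459, 0.1085]
eef_rot: [-1.572, 0.001, -2.438]
wrist_force: [-1.7, 0.2, 7.2]
opening: 0.555
```

```bash
python3 st.py
```

```text
clock 9.7833
qpos [-1.0264  0.5989  1.271   1.8693 -0.6303  1.1577 -1.967 ]
eef_pos [0.4917 0.0459 0.1085]
eef_rot [-1.5719e+00  1.0000e-03 -2.4384e+00]
wrist_force [-1.7444  0.2062  7.2336]
moment [0.1793 0.4415 0.4733]
opening 0.5548
```

Request:
servo_tool(increments=[[0,0,0,0,0,0,0.7],[0,0,0,0,0,0,1],[0,0,0,0,0,0,1],[0,0,0,0,0,0,1],[0,0,0,0,0,0,1],[0,0,0,0,0,0,1],[0,-20,0,0,0,0,1],[0,-60,0,0,0,0,1],[0,-100,0,0,0,0,1],[0,-130,0,0,0,0,1],[0,-130,0,0,0,0,1],[0,-130,0,0,0,0,1]])

```text
clock: 10.78
eef_pos: [0.4926, 0.0448, 0.2391]
eef_rot: [-1.57, 0.004, -2.441]
wrist_force: [-0.2, -0.0, -0.2]
opening: 1.003
```

```bash
python3 look.py w5 .116
python3 - <<'E'
from h import *
for n in("scene","top"):
    p,d=capture(n); cv2.imwrite(f"pics/{n}5.png",p); np.save(f"{n}5.npy",d)
    
p=cv2.imread("pics/scene5.png"); cv2.imwrite("pics/scene5z.png",cv2.resize(p[180:330,290:430],None,fx=4,fy=4,interpolation=cv2.INTER_CUBIC))
E
```

```text
[-1.08081846  0.37663327  1.2711438   1.67701772 -0.37014042  1.3592364
 -2.1923398 ] [0.49264077 0.04480751 0.23911561] [-1.56952617  0.00426349 -2.44144315] [0.00147276 0.02168303 0.02059043] [-0.18010955 -0.00540225 -0.18847121]
nut [ 0.49082082  0.04727392 -0.7071598 ] -40.51727211989695 369.678431372549
crop 199 131
```

View pics/w5.png

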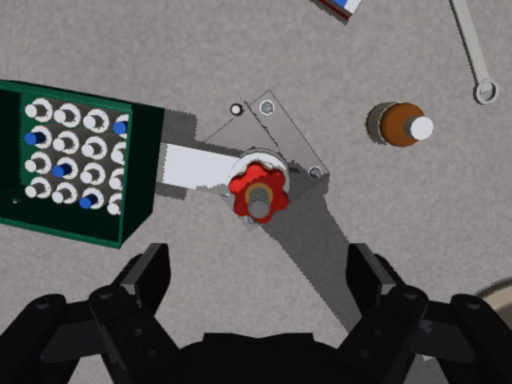

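View pics/scene5z.png

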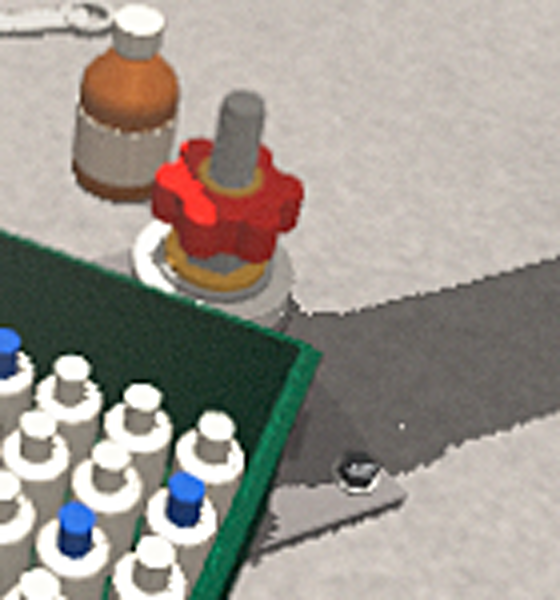

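```bash
python3 look.py w6 .116
```

```text
[-1.08063924  0.38037161  1.26915915  1.68195641 -0.37040024  1.35925952
 -2.19238386] [0.49030213 0.04531766 0.23592823] [-1.57251104e+00 -2.27308941e-03 -2.44162279e+00] [-0.02554871 -0.0065814  -0.00659081] [-0.18626643  0.60648219 -0.06844357]
nut [0.49081634 0.04755056 0.33646467] 19.278005394944323 376.4823529411765
crop 196 129
```

View pics/w6z.png

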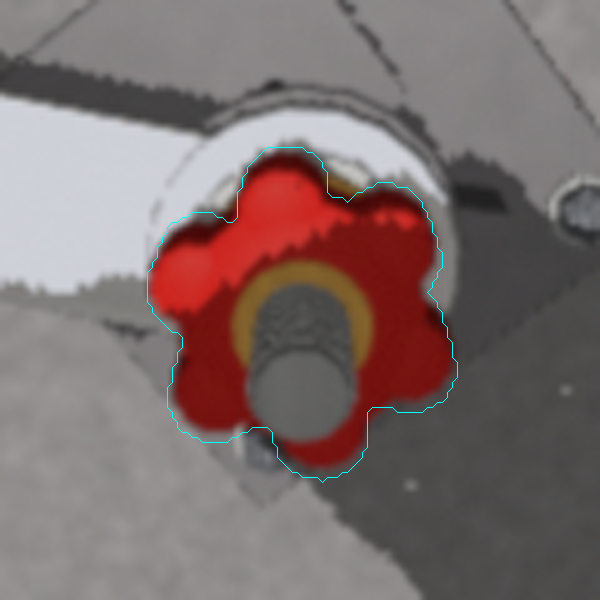

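Request:
servo_tool(increments=[[0,35,0,0,-5,0,1],[0,70,0,0,-9,0,1],[0,105,0,0,-9,0,1],[0,130,0,0,-9,0,1],[0,130,0,0,-9,0,1],[0,130,0,0,-9,0,1]])

```text
clock: 11.48
eef_pos: [0.4899, 0.0445, 0.1061]
eef_rot: [-1.573, -0.004, -2.285]
wrist_force: [0.4, 0.0, -0.6]
opening: 0.997
```

```bash
python3 st.py
python3 - <<'E'
from h import *
p,d=capture("wrist"); cv2.imwrite("pics/w7.png",p)
E
```

```text
clock 11.4833
qpos [-0.9439  0.4978  1.0991  1.8709 -0.4983  1.088  -1.9353]
eef_pos [0.4899 0.0445 0.1061]
eef_rot [-1.5727 -0.004  -2.2854]
wrist_force [ 0.3744  0.0093 -0.6088]
moment [ 0.0688 -0.0098 -0.016 ]
opening 0.9972
```

View pics/w7.png

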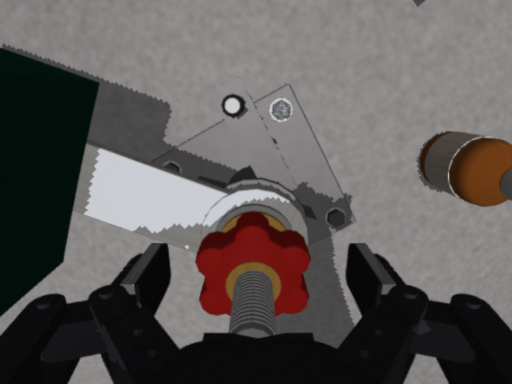

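Request:
servo_tool(increments=[[0,0,0,0,0,0,0.4],[0,0,0,0,0,0,0.4],[0,0,0,0,0,0,0.4],[0,0,0,0,0,0,0.4],[0,0,0,0,0,0,0.4],[0,0,0,0,0,0,0.4],[0,0,0,0,0,0,0.4],[0,0,0,0,0,0,0.4]], squeeze=90)

```text
clock: 12.2
eef_pos: [0.4924, 0.0454, 0.1089]
eef_rot: [-1.57, 0.002, -2.283]
wrist_force: [-1.1, 0.7, 5.9]
opening: 0.543
```

```bash
python3 st.py
```

```text
clock 12.2
qpos [-0.9452  0.4937  1.1007  1.8673 -0.4987  1.0883 -1.9345]
eef_pos [0.4924 0.0454 0.1089]
eef_rot [-1.5699  0.0023 -2.2834]
wrist_force [-1.1184  0.705   5.9436]
moment [0.1053 0.2473 0.1577]
opening 0.5434
```

Request:
servo_tool(increments=[[0,0,0,0,2,0,0.4],[0,0,0,0,4,0,0.4]])

```text
clock: 12.37
eef_pos: [0.4923, 0.0453, 0.1089]
eef_rot: [-1.57, 0.002, -2.353]
wrist_force: [-1.3, 0.4, 5.5]
opening: 0.547
```

```bash
python3 st.py
```

```text
clock 12.3667
qpos [-0.955   0.503   1.1186  1.8675 -0.5109  1.0939 -1.9926]
eef_pos [0.4923 0.0453 0.1089]
eef_rot [-1.5699e+00  1.9000e-03 -2.3531e+00]
wrist_force [-1.3362  0.4206  5.4995]
moment [-0.0286  0.2458  0.5353]
opening 0.5475
```

Request:
servo_tool(increments=[[0,0,0,0,2,0,0.4],[0,0,0,0,4,0,0.4]])

```text
clock: 12.53
eef_pos: [0.4922, 0.0452, 0.1089]
eef_rot: [-1.57, 0.002, -2.423]
wrist_force: [-1.6, -0.1, 5.5]
opening: 0.546
```

```bash
python3 st.py
```

```text
clock 12.5333
qpos [-0.9645  0.5127  1.1366  1.8677 -0.5235  1.1    -2.0501]
eef_pos [0.4922 0.0452 0.1089]
eef_rot [-1.5700e+00  1.5000e-03 -2.4225e+00]
wrist_force [-1.6109 -0.0655  5.4915]
moment [-0.0693  0.2575  0.6417]
opening 0.5463
```

Request:
servo_tool(increments=[[0,0,0,0,0,0,0.4],[0,0,0,0,0,0,0.4]])

```text
clock: 12.7
eef_pos: [0.4922, 0.0452, 0.1089]
eef_rot: [-1.57, 0.001, -2.421]
wrist_force: [-2.2, -0.3, 5.6]
opening: 0.547
```

```bash
python3 st.py
```

```text
clock 12.7
qpos [-0.9645  0.5128  1.1365  1.8677 -0.5234  1.1    -2.0489]
eef_pos [0.4922 0.0452 0.1089]
eef_rot [-1.5699e+00  1.4000e-03 -2.4213e+00]
wrist_force [-2.1653 -0.2611  5.6328]
moment [0.0216 0.3295 0.5347]
opening 0.5467
```

Request:
servo_tool(increments=[[0,0,0,0,0,0,0.7],[0,0,0,0,0,0,1],[0,0,0,0,0,0,1],[0,0,0,0,0,0,1],[0,0,0,0,0,0,1],[0,0,0,0,0,0,1],[0,-20,0,0,0,0,1],[0,-60,0,0,0,0,1],[0,-100,0,0,0,0,1],[0,-130,0,0,0,0,1],[0,-130,0,0,0,0,1],[0,-130,0,0,0,0,1]])

```text
clock: 13.7
eef_pos: [0.4926, 0.0448, 0.239]
eef_rot: [-1.569, 0.004, -2.424]
wrist_force: [-0.7, 0.9, -0.1]
opening: 0.999
```

```bash
python3 look.py w8 .116
```

```text
[-1.06407221  0.35867855  1.23483132  1.6766481  -0.3483402   1.35160808
 -2.19664843] [0.49264026 0.04484704 0.23901769] [-1.56921155  0.00379348 -2.42391708] [-0.03702949 -0.00945545 -0.05000289] [-0.66704923  0.93225287 -0.14638636]
nut [0.49120027 0.04742212 0.33858798] 19.399662223050285 372.07058823529417
crop 199 131
```

View pics/w8z.png

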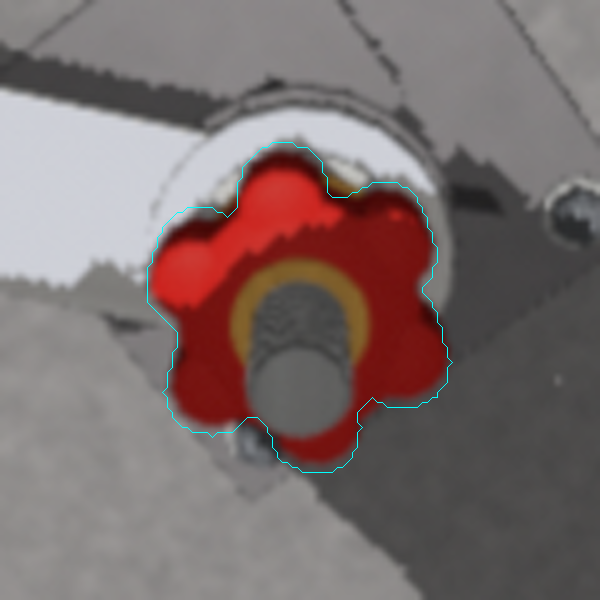

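Request:
servo_tool(increments=[[-20,0,-6,0,-7,0,0.5],[-60,0,-18,0,-14,0,0],[-100,0,-32,0,-21,0,0],[-140,0,-44,0,-28,0,0],[-170,0,-54,0,-35,0,0],[-182,0,-57.5,0,-42,0,0],[-182,0,-57.5,0,-49,0,0],[-182,0,-57.5,0,-56,0,0],[-182,0,-57.5,0,-63,0,0],[-182,0,-57.5,0,-70,0,0],[-182,0,-57.5,0,-77,0,0],[-182,0,-57.5,0,-84,0,0]])

```text
clock: 14.75
eef_pos: [0.5894, 0.2078, 0.2345]
eef_rot: [-1.576, 0.002, -0.952]
wrist_force: [0.8, 0.3, -0.4]
opening: 0.002
```

Request:
servo_tool(increments=[[0,0,0,0,-7,0,0],[0,0,0,0,-14,0,0],[0,0,0,0,-21,0,0],[0,0,0,0,-28,0,0],[0,0,0,0,-35,0,0],[0,0,0,0,-42,0,0],[0,0,0,0,-49,0,0],[0,0,0,0,-56,0,0],[0,0,0,0,-63,0,0],[0,0,0,0,-70,0,0],[0,0,0,0,-77,0,0],[0,0,0,0,-83.4,0,0]])

```text
clock: 15.75
eef_pos: [0.5893, 0.2078, 0.2344]
eef_rot: [-1.569, 0.005, 0.503]
wrist_force: [-0.7, -0.1, 0.2]
opening: 0.001
```

Request:
servo_tool(increments=[[0,0,0,0,0,0,0],[0,0,0,0,0,0,0],[0,0,0,0,0,0,0]])

```text
clock: 16.0
eef_pos: [0.5901, 0.2078, 0.2359]
eef_rot: [-1.57, 0.003, 0.495]
wrist_force: [-0.2, 1.1, -0.7]
opening: -0.004
```

```bash
python3 st.py
python3 - <<'E'
from h import *
ci=camera_info("wrist");p,d=capture("wrist"); cv2.imwrite("pics/w9.png",p)
ci2=camera_info("top"); C=cloud(ci2,np.load("top5.npy")); t=cv2.imread("pics/top5.png"); 
m=(abs(C[...,0]-.638)<.07)&(abs(C[...,1]-.125)<.07)&(C[...,2]>.05)
print("max z",np.percentile(C[m][:,2],[50,90,99,100]))
p,d=capture("top"); cv2.imwrite("pics/top9.png",p)
E
```

```text
clock 16.0
qpos [-0.6374  0.4895  0.4314  1.284  -0.2003  1.4128  0.2761]
eef_pos [0.5901 0.2078 0.2359]
eef_rot [-1.5703  0.0026  0.4951]
wrist_force [-0.1825  1.0803 -0.6944]
moment [ 0.0617 -0.0407 -0.0549]
opening -0.004
max z [0.13399615 0.17148363 0.17417092 0.17587948]
```

View pics/w9.png

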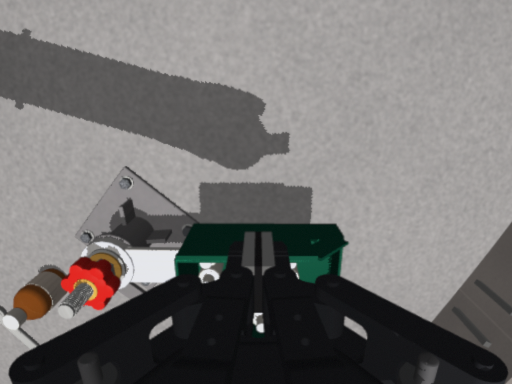

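View pics/top9.png

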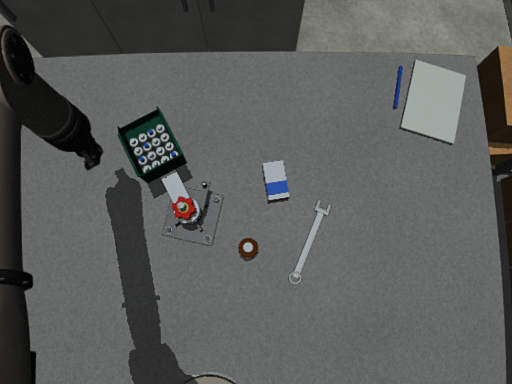

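Request:
servo_tool(increments=[[0,35,0,0,0,0,0],[0,70,0,0,0,0,0],[0,100,0,0,0,0,0],[0,112,0,0,0,0,0],[0,112,0,0,0,0,0],[0,112,0,0,0,0,0]])

```text
clock: 16.6
eef_pos: [0.591, 0.2081, 0.1258]
eef_rot: [-1.571, -0.0, 0.497]
wrist_force: [-0.4, 0.2, 0.5]
opening: -0.003
```

Run:
```python
from mv import *
s=robot.state(); print(s["eef_pos"],s["eef_rot"],s["wrist_force"])
b=np.array([.4912,.0468]); p0=s["eef_pos"].copy(); r0=R.from_euler("xyz",s["eef_rot"])
for a in [28.5]+list(np.arange(25,-20,-3)):
    f=np.radians(a); u=np.array([np.cos(f),np.sin(f)]);n=np.array([-u[1],u[0]])
    off=.065 
    t=b+.165*u+off*n; print(a,np.round(t,4),*inc([*t,p0[2]],f,p0,r0))
```

```text
[0.5910103  0.2081274  0.12581064] [-1.57112095e+00 -1.40101187e-04  4.97253918e-01] [-0.36491823  0.20244716  0.45119903]
28.5 [0.6052 0.1827] [  0.3   0.  -29.2] [ 0.02 -0.01  0.01]
25 [0.6133 0.1754] [  4.    0.  -39.3] [0.02 3.49 0.01]
22 [0.6198 0.1689] [  6.6   0.  -48.2] [0.02 6.49 0.01]
19 [0.626 0.162] [  8.8   0.  -57.3] [0.02 9.49 0.01]
16 [0.6319 0.1548] [ 10.5   0.  -66.4] [2.000e-02 1.249e+01 1.000e-02]
13 [0.6373 0.1473] [ 11.7   0.  -75.6] [2.000e-02 1.549e+01 1.000e-02]
10 [0.6424 0.1395] [ 12.4   0.  -84.9] [2.000e-02 1.849e+01 1.000e-02]
7 [0.647  0.1314] [ 12.7   0.  -94.1] [2.000e-02 2.149e+01 1.000e-02]
4 [0.6513 0.1232] [  12.4    0.  -103.4] [2.000e-02 2.449e+01 1.000e-02]
1 [0.655  0.1147] [  11.7    0.  -112.7] [2.000e-02 2.749e+01 1.000e-02]
-2 [0.6584 0.106 ] [  10.5    0.  -121.9] [2.000e-02 3.049e+01 1.000e-02]
-5 [0.6612 0.0972] [   8.8    0.  -131. ] [2.000e-02 3.349e+01 1.000e-02]
-8 [0.6636 0.0882] [   6.6    0.  -140. ] [2.000e-02 3.649e+01 1.000e-02]
-11 [0.6656 0.0791] [   4.     0.  -148.9] [2.000e-02 3.949e+01 1.000e-02]
-14 [0.667 0.07 ] [ 9.000e-01  1.000e-01 -1.577e+02] [1.000e-02 4.249e+01 1.000e-02]
-17 [0.668  0.0607] [-2.700e+00  1.000e-01 -1.663e+02] [1.000e-02 4.549e+01 1.000e-02]
```

Request:
servo_tool(increments=[[0,0,-15,0,0,0,0],[0.3,0,-29,0,0,0,0],[2,0,-34,0,1.7,0,0],[4,0,-39.3,0,3.5,0,0],[6.6,0,-48.2,0,6.5,0,0],[8.8,0,-57.3,0,9.5,0,0],[10.5,0,-66.4,0,12.5,0,0],[11.7,0,-75.6,0,15.5,0,0],[12.4,0,-84.9,0,18.5,0,0],[12.7,0,-94.1,0,21.5,0,0],[12.4,0,-103.4,0,24.5,0,0],[12.4,0,-103.4,0,24.5,0,0]])

```text
clock: 17.6
eef_pos: [0.6526, 0.1197, 0.1262]
eef_rot: [-1.573, -0.002, 0.064]
wrist_force: [0.8, -1.2, 0.8]
opening: -0.003
```

```bash
cat > bin.py <<'E'
import sys
from h import *
n=sys.argv[1]
p,d=capture("top"); cv2.imwrite(f"pics/top{n}.png",p); C=cloud(camera_info("top"),d)
print(robot.state()["eef_pos"],robot.state()["wrist_force"],robot.state()["moment"])
hsv=cv2.cvtColor(p,cv2.COLOR_BGR2HSV)
g=(hsv[...,0]>60)&(hsv[...,0]<90)&(hsv[...,1]>120)&(C[...,2]>.162)&(C[...,2]<.18)&(C[...,0]>.45)&(C[...,1]>-.15)&(C[...,1]<.25)
print(g.sum(),cv2.minAreaRect((C[g][:,:2]*1000).astype(np.float32)))
w=((hsv[...,1]<40)&(hsv[...,2]>110)&(C[...,2]>.06)&(C[...,2]<.1)&(np.hypot(C[...,0]-.4912,C[...,1]-.0468)<.11)&(np.hypot(C[...,0]-.4912,C[...,1]-.0468)>.045))
P=C[w][:,:2]-[.4912,.0468]; print("bar",len(P),np.degrees(np.arctan2(*P.mean(0)[::-1])))
x,y=100,90
cv2.imwrite(f"pics/top{n}z.png",cv2.resize(p[y:y+160,x:x+170],None,fx=3.7,fy=3.7,interpolation=cv2.INTER_CUBIC))
E
python3 st.py; python3 bin.py 10
```

```text
clock 17.6
qpos [-0.5161  0.6494  0.5146  1.3346 -0.3176  1.2369  0.078 ]
eef_pos [0.6526 0.1197 0.1262]
eef_rot [-1.5734 -0.0022  0.0644]
wrist_force [ 0.7713 -1.2316  0.7901]
moment [-0.1005 -0.0218 -0.0769]
opening -0.0026
[0.65197779 0.12070581 0.12597335] [0.37320221 0.0666608  0.43595586] [-0.05324274 -0.04164044 -0.02402161]
329 ((648.7543334960938, 52.43336486816406), (118.77317810058594, 114.46068572998047), 1.8804514408111572)
bar 393 -4.238482239007924
```

View pics/top10z.png

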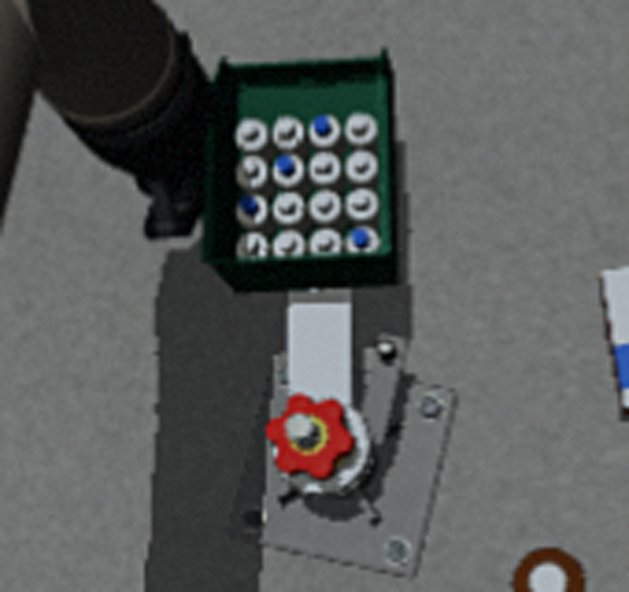

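Request:
servo_tool(increments=[[2.2,0,-5.8,0,2,0,0],[4.1,0,-11.7,0,4,0,0],[5.9,0,-17.6,0,6,0,0],[7.4,0,-23.6,0,8,0,0],[8.8,0,-29.6,0,10,0,0],[9.4,0,-32.7,0,11,0,0],[9.9,0,-35.7,0,12,0,0],[10.4,0,-38.8,0,13,0,0],[10.8,0,-41.8,0,14,0,0]])

```text
clock: 18.4
eef_pos: [0.6649, 0.0822, 0.1255]
eef_rot: [-1.57, -0.0, -0.176]
wrist_force: [1.1, 1.8, 0.7]
opening: 0.003
```

```bash
python3 st.py; python3 bin.py 11
```

```text
clock 18.4
qpos [-0.4798  0.6746  0.568   1.3125 -0.3616  1.2557 -0.0766]
eef_pos [0.6649 0.0822 0.1255]
eef_rot [-1.5703e+00 -4.0000e-04 -1.7570e-01]
wrist_force [1.0925 1.8398 0.6943]
moment [ 0.3036 -0.168  -0.0506]
opening 0.0031
[0.6648869  0.08095917 0.12548926] [1.05646549 1.35183805 0.24165821] [ 0.21934749 -0.19702514 -0.02157207]
356 ((647.3840942382812, 16.519920349121094), (112.156005859375, 120.0267105102539), 79.80215454101562)
bar 409 -16.120310919630516
```

View pics/top11z.png

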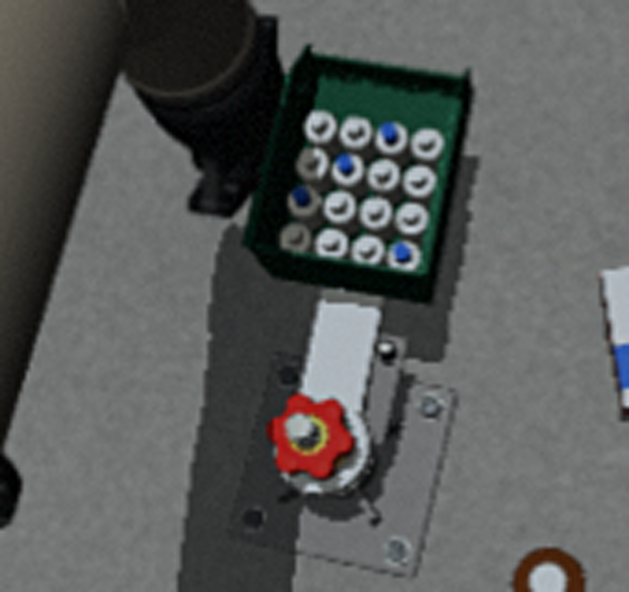

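Request:
servo_tool(increments=[[0.5,0,-1.5,0,0.5,0,0],[1.1,0,-2.9,0,1,0,0],[1.6,0,-4.4,0,1.5,0,0]])

```text
clock: 18.7
eef_pos: [0.6654, 0.0778, 0.1255]
eef_rot: [-1.57, 0.0, -0.201]
wrist_force: [0.6, 1.6, -0.7]
opening: -0.002
```

Request:
servo_tool(increments=[[0.5,0,-1.5,0,0.5,0,0],[0.5,0,-1.5,0,0.5,0,0]])

```text
clock: 18.87
eef_pos: [0.6657, 0.0754, 0.1254]
eef_rot: [-1.571, -0.0, -0.21]
wrist_force: [1.2, 1.3, 0.2]
opening: -0.001
```

```bash
python3 st.py; python3 bin.py 12
```

```text
clock 18.8667
qpos [-0.4746  0.6767  0.5766  1.3123 -0.3667  1.2572 -0.0977]
eef_pos [0.6657 0.0754 0.1254]
eef_rot [-1.5711e+00 -3.0000e-04 -2.1020e-01]
wrist_force [1.2497 1.3457 0.1774]
moment [ 0.1662 -0.1077 -0.0174]
opening -0.0008
[0.66559935 0.07544545 0.12536451] [ 0.4470052   0.41684343 -0.25261678] [ 0.14702471 -0.03509403  0.00926018]
355 ((646.539794921875, 12.128593444824219), (116.16534423828125, 120.72734832763672), 78.51700592041016)
bar 402 -18.038985682105398
```

Not at the stop yet; small pushes with force readings.

Request:
servo_tool(increments=[[0.5,0,-1.5,0,0.5,0,0],[1.1,0,-2.9,0,1,0,0]])

```text
clock: 19.08
eef_pos: [0.6658, 0.0755, 0.1253]
eef_rot: [-1.567, 0.002, -0.226]
wrist_force: [-0.8, 6.1, 1.1]
opening: -0.002
```

Request:
servo_tool(increments=[[0.5,0,-1.5,0,0.5,0,0],[0.8,0,-2.2,0,0.7,0,0]])

```text
clock: 19.25
eef_pos: [0.6659, 0.0757, 0.1254]
eef_rot: [-1.564, 0.003, -0.236]
wrist_force: [-1.6, 8.3, 2.0]
opening: -0.003
```

```bash
python3 st.py; python3 bin.py 13
```

```text
clock 19.25
qpos [-0.4721  0.6782  0.5794  1.3109 -0.3762  1.2604 -0.1162]
eef_pos [0.6659 0.0757 0.1254]
eef_rot [-1.5645  0.0027 -0.2358]
wrist_force [-1.6011  8.2803  2.0361]
moment [ 1.4075  0.1699 -0.0026]
opening -0.0031
[0.6659324  0.0756732  0.12541794] [-0.28994982  8.15405386  1.22340916] [ 1.29730767  0.13613766 -0.00442205]
360 ((647.2091674804688, 9.867408752441406), (111.33563995361328, 121.6755142211914), 77.77317810058594)
bar 402 -17.848116393009988
```

View pics/top13z.png

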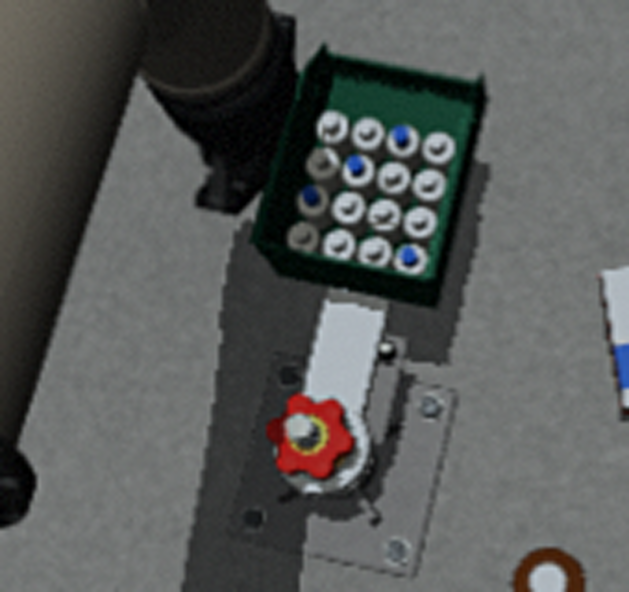

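Request:
servo_tool(increments=[[0,0,1,0,0,0,0],[0,0,3,0,0,0,0],[0,0,7,0,0,0,0],[0,0,20,0,0,0,0],[0,0,40,0,0,0,0],[0,-30,50,0,0,0,0],[0,-70,50,0,0,0,0],[0,-110,60,0,0,0,0],[0,-130,100,0,0,0,0],[0,-130,140,0,0,0,0],[0,-130,140,0,0,0,0],[0,-130,140,0,0,0,0]])

```text
clock: 20.3
eef_pos: [0.6996, 0.2112, 0.2543]
eef_rot: [-1.57, 0.0, -0.233]
wrist_force: [0.3, -1.2, -0.1]
opening: -0.001
```

```bash
python3 st.py; python3 bin.py 14
python3 - <<'E'
from h import *
p,d=capture("scene"); cv2.imwrite("pics/scene14.png",p)
a=cv2.imread("pics/scene0.png"); f=lambda q:cv2.resize(q[200:260,315:380],None,fx=6,fy=6,interpolation=cv2.INTER_CUBIC)
cv2.imwrite("pics/cmp.png",np.hstack([f(a),f(p)]))
E
```

```text
clock 20.3
qpos [-0.55    0.7603  0.5795  0.8314 -0.3881  1.6331 -0.3655]
eef_pos [0.6996 0.2112 0.2543]
eef_rot [-1.5704e+00  2.0000e-04 -2.3290e-01]
wrist_force [ 0.2773 -1.1795 -0.0645]
moment [-0.0411  0.0197 -0.0001]
opening -0.0009
[0.69963556 0.20775649 0.25420008] [-0.69524368 -0.89273221 -0.64491104] [-0.08486358 -0.02063903 -0.02280481]
365 ((646.8034057617188, 10.041168212890625), (111.47669219970703, 120.50387573242188), 77.67096710205078)
bar 346 -14.920092195309316
```

View pics/cmp.png

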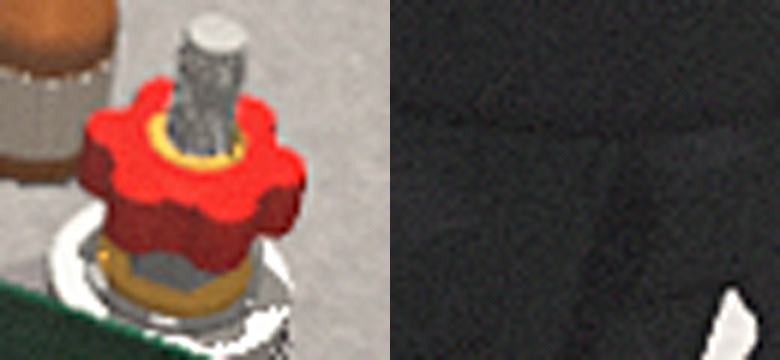

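View pics/top14z.png

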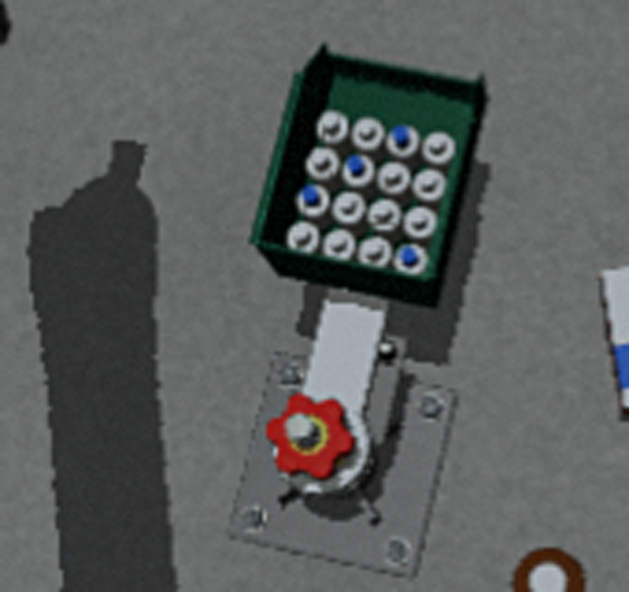

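View pics/scene14.png

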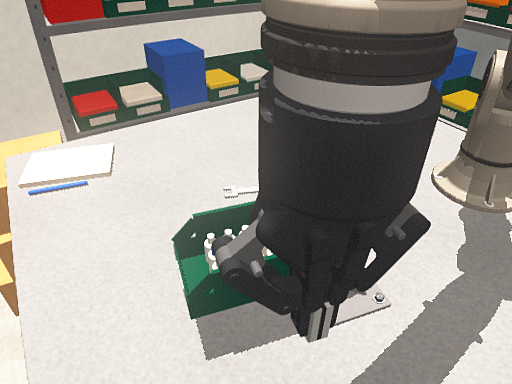

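Request:
servo_tool(increments=[[-30,0,10,0,0,0,0],[-65,0,20,0,0,0,0],[-100,0,35,0,0,0,0],[-135,0,50,0,0,0,0],[-170,0,65,0,0,0,0],[-205,0,77,0,0,0,0],[-240,0,77,0,0,0,0],[-275,0,77,0,0,0,0],[-300,0,77,0,0,0,0],[-300,0,77,0,0,0,0],[-300,0,77,0,0,0,0]])

```text
clock: 21.32
eef_pos: [0.4254, 0.3516, 0.2555]
eef_rot: [-1.571, 0.0, -0.238]
wrist_force: [0.9, -0.5, -0.7]
opening: 0.001
```

```bash
python3 st.py
python3 - <<'E'
from h import *
p,d=capture("scene"); cv2.imwrite("pics/scene15.png",p)
a=cv2.imread("pics/scene0.png");b=cv2.imread("pics/scene5.png"); f=lambda q:cv2.resize(q[215:260,325:370],None,fx=5.8,fy=5.8,interpolation=cv2.INTER_CUBIC)
cv2.imwrite("pics/cmp2.png",np.hstack([f(a),f(b),f(p)]))
t0=cv2.imread("pics/top0.png"); t=cv2.imread("pics/top14.png"); D=cv2.absdiff(t0,t).max(2)
print("bystander diff",(D[150:300,235:340]>30).sum())
E
```

```text
clock 21.3167
qpos [-1.1639  0.3344  0.6001  1.4792 -0.19    1.3868 -0.7932]
eef_pos [0.4254 0.3516 0.2555]
eef_rot [-1.5709e+00  5.0000e-04 -2.3840e-01]
wrist_force [ 0.9126 -0.4902 -0.7102]
moment [-0.0665 -0.0262  0.0734]
opening 0.001
bystander diff 0
```

View pics/cmp2.png

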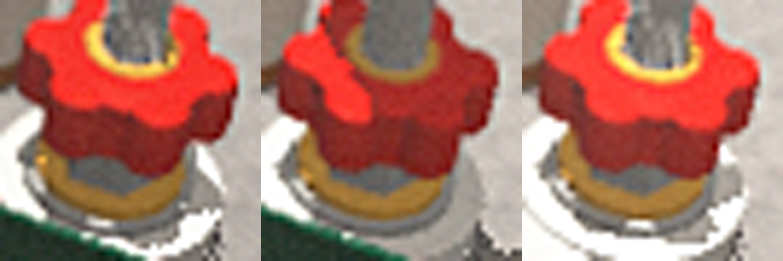

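View pics/scene15.png

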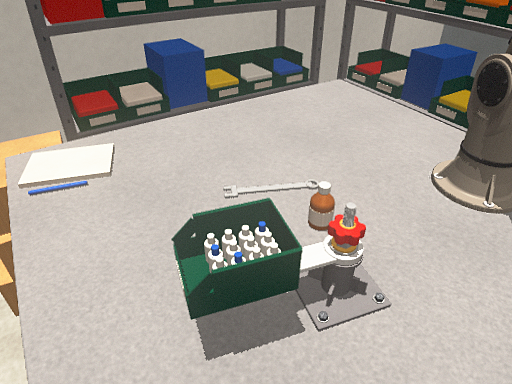

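```bash
python3 -c "
from bench import job_done
print(job_done())"
```

```text
the job is handed in; nothing more can be done
None
```

The jam nut is locked down on the hex nut, the bin is home against its stop, and I handed the job in at about 21 s of the 72 s allowed.

- **Jam nut:** I ran it down about 5.2 rad, meeting the set nut at roughly 4.9 rad. I tightened it to 0.67 N m while turning (0.47 N m with the wrist stopped), which is in the firm range.
- **Check that disagreed:** After I let go, the nut sat about 9° short of where the gripper had turned. I gripped it again and turned to 0.64 N m. It stayed at 19.4° (19.3° before), so I put the 9° down to twist in the fingers; the nut itself was tight.
- **Set nut:** Its corners and paint mark show no visible turn when I compare scene pictures before and after. At that resolution, a turn of only a few degrees would not show.
- **Bin:** I pushed it about 41° clockwise at around 2 N. It stopped moving at the pin, where the push force rose to 8 N. After release it stayed there, with its bar against the pin in the top view.
- **Bystanders:** The bottle, carton and spanner show no change in the top view, and the arm finished clear of everything.

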